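# Put the teaspoon tray away under the dish stand

### The arm

A 6-joint arm with a two-finger parallel gripper is mounted at the origin on the work surface. World frame = base frame: x ahead of the robot, y to its left, z up, the work surface at z = 0. Lengths are in m, angles in rad, forces in N, time in s.
With the tool pointing down it reaches from about 0.4 to 0.925 m from the base axis. Payload 3.4 kg.
Tool frame: the origin (TCP) lies at the very end of the fingers, on their centre line; the grasp point (between the pads) lies manip.tcp_to_grasp behind it (manip.tcp_to_grasp is the distance from the TCP to the grasp point, in m); z points along the fingers, y is the line along which they close (so a half turn about z gives the same grasp; the last joint's range is limited). The gripper opens to 85 mm and grips with 20 to 120 N. Pads are 22 mm wide; open, the fingers measure 114 mm over their backs; the gripper's body (76 mm by 85 mm) begins 54 mm behind the grasp point. The pads swing forward as they close: fully open they stand 13 mm farther back than shut.
Start: joints at [-1.385, 0.307, 1.506, -0, 1.328, -0.073], TCP at [0.148, -0.556, 0.231] pointing down, gripper open.
Joint ranges: [-3.12, 3.12], [-1.05, 2.28], [0.14, 2.33], [-1.42, 4.57], [0.1, 2.73], [-2.68, 2.68]. Speed limits (rad/s): [2.57, 2.57, 3.14, 3.14, 3.14, 3.14].

### API

Orientations are given as a rotation vector (axis times angle).
In Python, from plant import read_state, cams, job, manip gives the robot as it stands. The module is installed in compiled form; this text tells all that it offers.
- The arm moves only by the tool drive_tool, never from a script. Its arguments are lists of equal length, an entry for each row: "claw": the opening, from 0 (shut) to 1 (fully open); "offset": the shift along the tool's x, y, z in mm, a list of three; "rot": the turn, a rotation vector about the tool's x, y, z in degrees, a list of three. A call has 1 to 20 rows; each row shifts and turns the commanded pose from where the row before left it, along the tool's axes as they then stand; what a row does not reach is not made up. A row lasts 1/10 s, in which the tool goes at most 50 mm and 8.59 degrees, less where a joint would pass 70% of its speed; a pose out of reach is approached as far as the arm can. A call is refused whole if a number of a shift passes 50 or a number of a turn 8.59, either way. A call with a gripper value outside its range is refused whole. The fingers move at their own pace and stop on an object; "grip_force" is the grip in N (left out, the last holds). Time passes only in rows, so rows that do not move let the fingers close. It gives the time, the measured TCP pose, the force, the opening and the grip force at its end, in the units of the state.
- read_state(): the state, without advancing time (a new reading comes with each control period).
- cams.snapshot(name): name is "scene" or "side" or "wrist"; returns the picture (420x560x3 uint8, red, green, blue); there is no depth.
- cams.calibration(name): a dict with "camera_matrix" (3x3 intrinsics, pixels), "eye" and "rotation" of the camera in the world. Camera axes: x right, y down, z forward; pixel columns grow to the right and rows downward; lengths in m; the calibration is good to about 2 mm. A picture is of the moment at which its call begins: read the wrist's pose just before it. calibration takes no time and is no camera call; for the wrist camera it gives the pose at the moment of the call.
- job.sign_off(): hands the job in; it is judged then, once.
The state is a dict: "time": time; "q": joint angles; "qvel": joint speeds; "joint_efforts": joint torques, N m; "ee_pos": TCP position; "eef_rot": TCP orientation; "contact_force": force on the tool from outside, world axes, zero at the start; "wrist_torque": the same for the moment, N m; "finger_gap": opening from 0.0 (shut) to 1.0 (fully open); "grip_force": force on a finger pad.
Only numpy, scipy, OpenCV 4.12 (cv2) and the standard library are available. Lean on these libraries where they do the work, as an engineer would, in place of code of your own. Each camera call takes 0.05 s, during which the arm holds its last target. There are 200 camera calls.

### The job

The little wooden teaspoon tray belongs under the low slatted dish stand. Take it off the bread board, set it down on the table in front of the stand's open end and let go of it; only then slide it right in under the slats, handle end outwards, until it meets the stop at the back. Leave the crockery, mill and jar around it where they are.

Things in the scene. Friction and masses are not known exactly. Their poses are not given: they have to be found in the camera images.
- tray: Open light-wood tray with two steel teaspoons fixed in it, about 0.3 kg: 180 long (x), 56 wide (y), walls 6 thick and 42 high. An upright handle tab stands on its -x end; the plain end is at x = +90. Origin: centre of the underside; z up. At first it lies on the bread board, handle end roughly towards the robot.
- tray_handle (a point): Point in the tray's handle tab, 12 mm under its top. The tab is 14 thick (tray x), 36 wide (tray y), centred at tray x = -83, and rises from the wall's top at 42 to 78 mm above the tray's underside. Axes as the tray's.
- stand: Low slatted dish stand of mid-brown wood, fixed: 145 deep (x), 112 wide (y), 72 high. Two cheeks 16 thick leave a channel 80 wide (y -40 to +40); five slats 14 thick roof it, underside at 58 mm: the tray's walls pass under, its handle tab does not. Origin: on the table, middle of the open end (mouth) facing the robot; x points into the channel, z up.
- stand_stop (a point): Foot of the stop, a bar 20 high across the channel's far end, 130 mm in from the mouth; axes as the stand's. With the tray's plain end against it, the tray's origin is 40 mm inside the mouth and its handle end sticks 50 mm out.
- board: Fixed pale planked bread board, 220 (x) by 120 (y), 25 thick, left or right of the middle; origin: centre of its underside.
- crock: Black lidded crock in a wicker sleeve, 146 across, 126 high with its knob, on the other side from the bread board; origin: centre of its underside.
- mug: White mug, 76 across, 85 high, with a handle on its +y side; origin: centre of its underside.
- bowl: Blue bowl, 110 across, 50 high; origin: centre of its underside.
- mill: Wooden pepper mill, 54 across, 155 high; origin: centre of its underside.
- dish: Little white dish, 70 across, 30 high; origin: centre of its underside.
- jar: Amber glass jar with a steel cap, 64 across, 85 high; origin: centre of its underside.
There are look-alikes about, which are no part of the job. Leave any purple look-alike of the stand alone.

How it is judged:
By the outcome, as a careful person would: the job done as asked, in the order asked, and still so for the second after the job is handed in, with the robot touching nothing.
It also fails if it takes over 54 s, if anything falls off the work surface, if the arm or the gripper's body presses on something with over 40 N, if the wrist force passes 120 N, or if a joint passes its speed limit or range.

## Working session

There is one attempt and no reset: what is moved stays moved. The work goes in short steps, Python scripts to look and compute and a tool call to move; the robot and the scene stay as the last step left them, time stands still between calls to the robot, and variables do not carry over. Pictures are saved under pics/ and viewed, at most 10 in all, crops included, and the job is handed in when it is done.

Besides the shell and the picture viewer there is one more tool, called after "Call:" as a command line: name --argument value ..., lists and objects as JSON in quotes. drive_tool: Moves the arm, as the interface text tells. Its arguments: {"type":"object","properties":{"claw":{"type":"array","items":{"type":"number"}},"offset":{"type":"array","items":{"type":"array","items":{"type":"number"}}},"rot":{"type":"array","items":{"type":"array","items":{"type":"number"}}},"grip_force":{"type":"number"}},"required":["claw","offset","rot"]}

```bash
mkdir -p pics; cat > h.py <<'E'
import numpy as np, cv2
from scipy.spatial.transform import Rotation as R
from plant import read_state, cams, job, manip
def snap(n,f):
    im=cams.snapshot(n); cv2.imwrite('pics/'+f,im[:,:,::-1]); return im
def pt(n,uv,z,c=None):
    c=c or cams.calibration(n); K=np.array(c['camera_matrix']);Rm=np.array(c['rotation']);e=np.array(c['eye'])
    d=Rm@np.linalg.solve(K,[uv[0],uv[1],1]); return e+d*(z-e[2])/d[2]
def px(n,p,c=None):
    c=c or cams.calibration(n); K=np.array(c['camera_matrix']);Rm=np.array(c['rotation']);e=np.array(c['eye'])
    q=K@(Rm.T@(np.array(p)-e)); return q[:2]/q[2]
E
python3 - <<'E'
from h import *
for n in ('scene','side'):
    im=cams.snapshot(n); cv2.imwrite(f'pics/{n}0.png',cv2.resize(im[:,:,::-1],(784,588)))
    c=cams.calibration(n);print(n,c)
s=read_state();print(s,manip.tcp_to_grasp)
E
```

```text
scene {'camera_matrix': array([[504.98236788,   0.        , 282.46294494],
       [  0.        , 504.98236788, 204.27809032],
       [  0.        ,   0.        ,   1.        ]]), 'eye': array([1.53212815, 0.75502639, 0.91787791]), 'rotation': array([-1.08881752, -2.13857988,  1.17012289])}
side {'camera_matrix': array([[444.13320432,   0.        , 271.65353453],
       [  0.        , 444.13320432, 208.20973375],
       [  0.        ,   0.        ,   1.        ]]), 'eye': array([0.00590974, 0.89050868, 0.60455085]), 'rotation': array([-0.61133725,  2.43400565, -1.47822376])}
{'time': 0.1, 'q': array([-1.38452052e+00,  3.07506333e-01,  1.50754548e+00,  1.11273482e-06,
        1.32839969e+00, -7.34771365e-02]), 'qvel': array([ 9.17477775e-04, -1.24282880e-03, -3.00584033e-03, -4.53247543e-05,
       -7.42010102e-04,  1.33523221e-03]), 'joint_efforts': array([ 2.07826752e-04, -4.58530712e+01, -2.52609426e+01,  8.53769535e-06,
        5.66598930e-03,  4.22837573e-06]), 'ee_pos': array([ 0.14755697, -0.55509565,  0.23046746]), 'eef_rot': array([-3.11329357e+00, -4.06632084e-01,  1.62802135e-04]), 'contact_force': array([-0.68091983, -0.25459335, -0.11550019]), 'wrist_torque': array([-0.01787375,  0.0351978 ,  0.03494039]), 'grip_force': 0.0, 'finger_gap': 1.001960836616955} 0.0187
```

View pics/scene0.png

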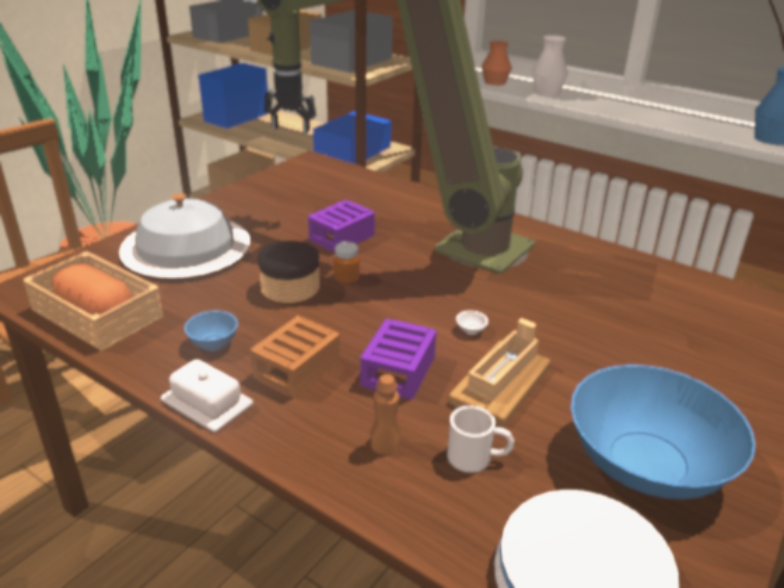

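View pics/side0.png

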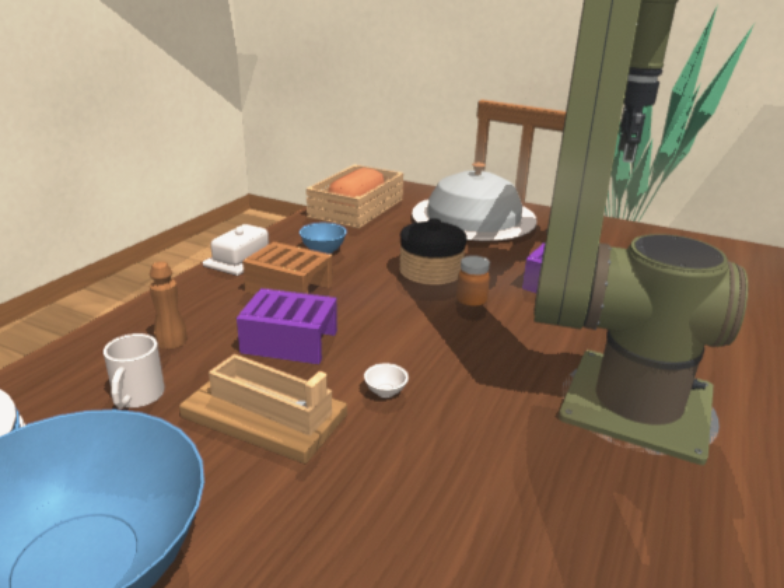

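```bash
sed -i "s/np.array(c\['rotation'\])/R.from_rotvec(c['rotation']).as_matrix() if np.size(c['rotation'])==3 else np.array(c['rotation'])/" h.py; python3 -c "
from h import *
print(cams.calibration('wrist'))"
```

```text
{'camera_matrix': array([[349.19258259,   0.        , 279.46917495],
       [  0.        , 349.19258259, 210.47974993],
       [  0.        ,   0.        ,   1.        ]]), 'eye': array([ 0.2128564 , -0.53832686,  0.37273559]), 'rotation': array([ 2.31245526, -1.7782894 , -0.24818795])}
```

The scene picture (784 px wide) shows the brown stand at about (296,353), with a purple look-alike at (398,355). The tray is on its board at about (503,368), with its handle at (526,330). The crock is at (289,270), the jar at (346,262), the dish at (472,323), the mug at (472,438), the mill at (386,415) and the bowl at (211,332). The side picture agrees.

```bash
python3 - <<'E'
from h import *
f=lambda n,u,v,z:print(n,u,v,z,np.round(pt(n,(u/1.4,v/1.4),z)[:2],3))
for u,v in [(253,350),(293,318),(339,345),(296,381)]: f('scene',u,v,.072)
for u,v in [(245,253),(275,243),(331,258),(303,275)]: f('side',u,v,.072)
print('tray');
f('scene',526,323,.103);f('side',318,376,.103)
f('scene',470,376,.067);f('scene',505,398-20,.067);f('side',215,367,.067)
print('board');
for u,v in [(450,388),(497,420),(550,362)]: f('scene',u,v,.025)
for u,v in [(181,408),(307,450),(345,408)]: f('side',u,v,.025)
print('mug,mill,dish,bowl,crock,jar,purple')
for a in [(470,468,0),(386,450,0),(472,333,0),(211,348,0),(289,290,0),(346,277,0),(374,377,.072),(400,330,.072),(434,338,.072),(362,362,.072)]: f('scene',*a)
for a in [(135,402,0),(386,396,0),(472,303,0),(430,277,0),(240,350,0)]: f('side',*a)
E
```

```text
scene 253 350 0.072 [ 0.772 -0.097]
scene 293 318 0.072 [ 0.642 -0.109]
scene 339 345 0.072 [0.657 0.027]
scene 296 381 0.072 [0.792 0.034]
side 245 253 0.072 [ 0.785 -0.026]
side 275 243 0.072 [ 0.763 -0.099]
side 331 258 0.072 [ 0.619 -0.093]
side 303 275 0.072 [0.625 0.001]
tray
scene 526 323 0.103 [0.402 0.309]
side 318 376 0.103 [0.396 0.303]
scene 470 376 0.067 [0.578 0.283]
scene 505 378 0.067 [0.543 0.339]
side 215 367 0.067 [0.571 0.316]
board
scene 450 388 0.025 [0.587 0.247]
scene 497 420 0.025 [0.612 0.364]
scene 550 362 0.025 [0.392 0.369]
side 181 408 0.025 [0.588 0.376]
side 307 450 0.025 [0.378 0.362]
side 345 408 0.025 [0.379 0.26 ]
mug,mill,dish,bowl,crock,jar,purple
scene 470 468 0 [0.723 0.373]
scene 386 450 0 [0.776 0.23 ]
scene 472 333 0 [0.369 0.173]
scene 211 348 0 [ 0.756 -0.245]
scene 289 290 0 [ 0.483 -0.271]
scene 346 277 0 [ 0.352 -0.2  ]
scene 374 377 0.072 [0.696 0.143]
scene 400 330 0.072 [0.542 0.095]
scene 434 338 0.072 [0.523 0.166]
scene 362 362 0.072 [0.673 0.097]
side 135 402 0 [0.685 0.377]
side 386 396 0 [0.354 0.176]
side 472 303 0 [ 0.34  -0.183]
side 430 277 0 [ 0.462 -0.25 ]
side 240 350 0 [0.638 0.183]
```

```bash
cat >> h.py <<'E'
def plan(p,yaw=None):
    """total tool-axis shift (mm) to p, with the present orientation; and turn (deg) to point down with tool x at world yaw (deg)"""
    s=read_state(); Rt=R.from_rotvec(s['eef_rot']); d=Rt.inv().apply(np.array(p)-s['ee_pos'])*1e3
    print('t',round(s['time'],2),'pos',np.round(s['ee_pos'],4),'toolx yaw',np.round(np.degrees(np.arctan2(*Rt.as_matrix()[1::-1,0])),2),'shift',np.round(d,1),'len',round(np.linalg.norm(d)))
    if yaw is not None:
        Rg=R.from_euler('z',yaw,degrees=True)*R.from_rotvec([np.pi,0,0]); print('turn',np.round(np.degrees((Rt.inv()*Rg).as_rotvec()),2))
E
python3 - <<'E'
from h import *
plan([.5,0,.4],0)
c=cams.calibration('wrist');print(R.from_rotvec(c['rotation']).as_matrix().round(3))
E
```

```text
t 0.1 pos [ 0.1476 -0.5551  0.2305] toolx yaw 14.88 shift [ 483.2 -446.3 -168.6] len 679
turn [-1.100e-01  1.000e-02  1.488e+01]
[[ 0.256 -0.931 -0.261]
 [-0.967 -0.248 -0.066]
 [-0.003  0.269 -0.963]]
```

Call:
drive_tool --claw '[1,1,1,1,1,1,1,1,1,1,1,1,1,1,1,1,1,1,1,1]' --offset '[[25,-23,-16],[25,-23,-16],[25,-23,-16],[25,-23,-16],[25,-23,-16],[25,-23,-16],[25,-23,-16],[25,-23,-16],[25,-23,-10],[25,-23,-10],[25,-23,-5],[25,-23,0],[25,-23,0],[25,-23,0],[25,-23,0],[25,-23,0],[25,-23,0],[25,-23,0],[20,-20,0],[10,-12,0]]' --rot '[[0,0,0],[0,0,0],[0,0,0],[0,0,0],[0,0,0],[0,0,0],[0,0,0],[0,0,0],[0,0,0],[0,0,0],[0,0,0],[0,0,0],[0,0,0],[0,0,0],[0,0,0],[0,0,0],[0,0,0],[0,0,0],[0,0,0],[0,0,0]]'

```text
time: 2.1
ee_pos: [0.4978, 0.0007, 0.3836]
eef_rot: [-3.114, -0.41, 0.001]
contact_force: [-1.3, -0.4, 0.2]
finger_gap: 0.999
grip_force: 0.0
```

```bash
python3 - <<'E'
from h import *
import pickle
plan([.5,0,.4],0)
c=cams.calibration('wrist');im=cams.snapshot('wrist');pickle.dump(c,open('w1.pkl','wb'));cv2.imwrite('pics/w1.png',cv2.resize(im[:,:,::-1],(784,588),interpolation=cv2.INTER_CUBIC));cv2.imwrite('pics/w1raw.png',im[:,:,::-1])
E
```

```text
t 2.1 pos [0.4978 0.0007 0.3836] toolx yaw 15.0 shift [  2.    1.2 -16.4] len 17
turn [-0.05  0.05 15.  ]
```

View pics/w1.png

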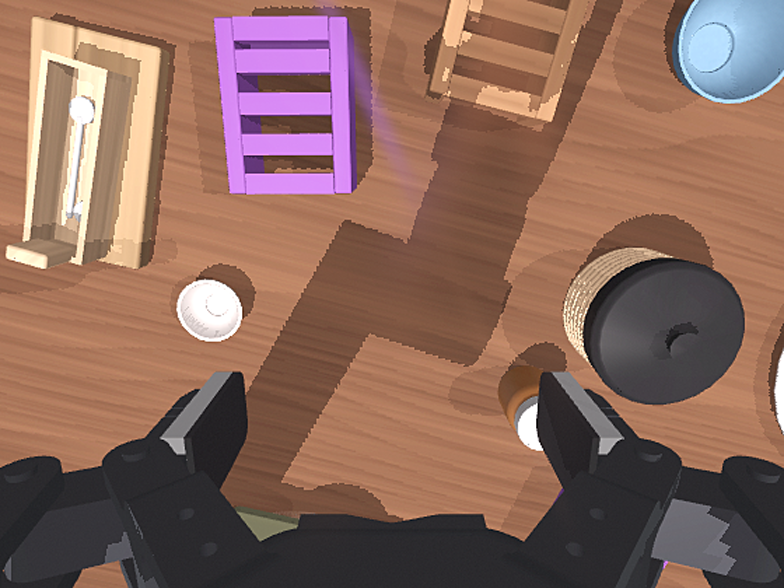

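The wrist picture shows the stand's mouth edge from (429,95) to (552,122) at top right. The tray is at left, with its rim's far corners at about (43,52) and (106,68) and its tab near (35,253). The dish is at (210,310), the jar at (530,420) and the crock at (665,330). I'll enlarge the tray and the stand.

```bash
python3 - <<'E'
from h import *
im=cv2.imread('pics/w1raw.png')
a=cv2.resize(im[20:200,0:130],None,fx=3.2,fy=3.2,interpolation=cv2.INTER_CUBIC)
b=cv2.resize(im[0:180,300:420],None,fx=3.2,fy=3.2,interpolation=cv2.INTER_CUBIC)
cv2.imwrite('pics/c1.png',np.hstack([a,b])[:, :800]);print(a.shape,b.shape)
E
```

```text
(576, 416, 3) (576, 384, 3)
```

View pics/c1.png

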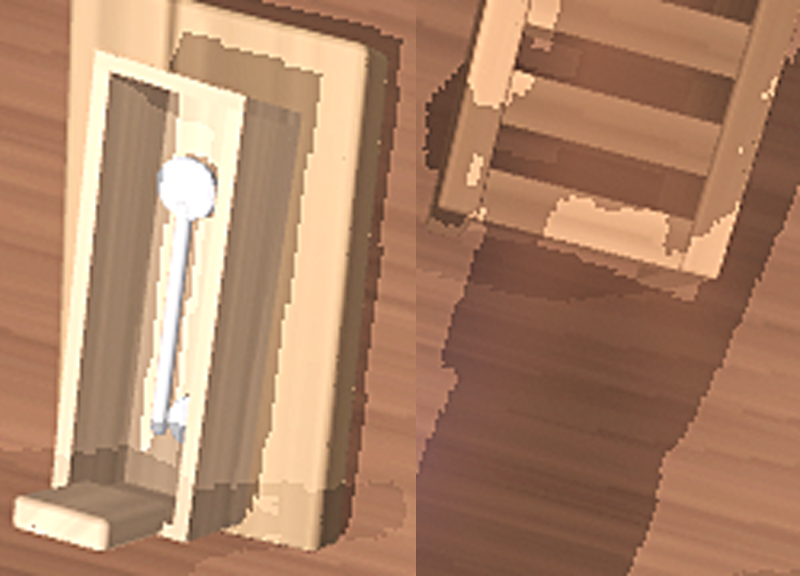

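```bash
python3 - <<'E'
from h import *
import pickle
c=pickle.load(open('w1.pkl','rb'))
A=lambda x,y,z:pt('wrist',(x/3.2,y/3.2+20),z,c)[:2]
B=lambda x,y,z:pt('wrist',((x-416)/3.2+300,y/3.2),z,c)[:2]
def sh(n,L):
    for l in L: print(n,np.round(l,4))
def yaw(a,b): return np.degrees(np.arctan2(*(b-a)[::-1]))
r=[A(97,51,.067),A(246,97,.067),A(188,540,.067)];sh('rim',r);print(yaw(r[2],r[1]),yaw(r[1],r[0])-90,np.linalg.norm(r[0]-r[1]),np.linalg.norm(r[1]-r[2]))
t=[A(15,497,.103),A(108,517,.103),A(108,550,.103),A(15,530,.103)];sh('tab',t);print('tabc',np.mean(t,0),np.linalg.norm(t[0]-t[1]),np.linalg.norm(t[1]-t[2]))
s=[B(437,212,.072),B(718,277,.072),B(487,0,.072),B(795,0,.072)];sh('st',s)
print('mouth',(s[0]+s[1])/2,'w',np.linalg.norm(s[0]-s[1]),yaw(s[1],s[0])-90,yaw(s[0],s[2]),yaw(s[1],s[3]))
f=lambda u,v,z:np.round(pt('wrist',(u/1.4,v/1.4),z,c)[:2],3)
print('dish',f(210,310,.03),'crock',f(665,330,.1),'purple',f(230,194,.072),f(354,192,.072),'jar',f(530,420,.08))
E
```

```text
rim [0.571  0.3302]
rim [0.5694 0.2745]
rim [0.3909 0.2798]
-1.7130932979346272 -1.5939306780525726 0.05571192545991213 0.17862525127763806
tab [0.4042 0.3249]
tab [0.4055 0.2899]
tab [0.3923 0.2889]
tab [0.3911 0.3242]
tabc [0.39828995 0.30698989] 0.035069269409783964 0.013229100068819576
st [0.6232 0.0011]
st [ 0.6287 -0.1094]
st [0.6962 0.0035]
st [ 0.7248 -0.1038]
mouth [ 0.62596039 -0.05417552] w 0.11062516262282582 2.8482559969490637 1.8810409477121852 3.3693991363544558
dish [0.362 0.165] crock [ 0.48  -0.265] purple [0.494 0.153] [0.525 0.044] jar [ 0.35  -0.184]
```

```bash
python3 - <<'E'
from h import *
plan([.398,.307,.16],88.35)
E
```

```text
t 2.15 pos [0.4983 0.002  0.3835] toolx yaw 15.05 shift [ -17.7 -320.   224.3] len 391
turn [ -0.12  -0.1  -73.3 ]
```

Call:
drive_tool --claw '[1,1,1,1,1,1,1,1,1,1,1,1,1,1,1,1,1,1,1,1]' --offset '[[-1.8,-32,22],[-1.8,-32,22],[-1.8,-32,22],[-1.8,-32,22],[-1.8,-32,22],[-1.8,-32,22],[-1.8,-32,22],[-1.8,-32,22],[-1.8,-32,22],[-1.8,-32,22],[0,0,0],[0,0,0],[0,0,0],[0,0,0],[0,0,0],[0,0,0],[0,0,0],[0,0,0],[0,0,0],[0,0,0]]' --rot '[[0,0,0],[0,0,0],[0,0,0],[0,0,0],[0,0,0],[0,0,0],[0,0,0],[0,0,0],[0,0,0],[0,0,0],[0,0,-8.1],[0,0,-8.1],[0,0,-8.1],[0,0,-8.1],[0,0,-8.1],[0,0,-8.1],[0,0,-8.1],[0,0,-8.1],[0,0,-8.5],[0,0,0]]'

```text
time: 4.15
ee_pos: [0.3973, 0.3026, 0.1641]
eef_rot: [2.256, 2.186, -0.001]
contact_force: [0.5, 0.8, -0.7]
finger_gap: 0.999
grip_force: 0.0
```

```bash
python3 - <<'E'
from h import *
plan([.398,.307,.0725],88.35)
E
```

```text
t 4.15 pos [0.3973 0.3026 0.1641] toolx yaw 88.19 shift [ 4.5  0.6 91.6] len 92
turn [-0.03  0.03 -0.16]
```

Call:
drive_tool --claw '[1,1,1,1,1,1,1,0,0,0,0,0,0,0,0]' --offset '[[4.5,0.5,0],[0,0,20],[0,0,20],[0,0,20],[0,0,20],[0,0,11.5],[0,0,0],[0,0,0],[0,0,0],[0,0,0],[0,0,0],[0,0,0],[0,0,0],[0,0,0],[0,0,0]]' --rot '[[0,0,0],[0,0,0],[0,0,0],[0,0,0],[0,0,0],[0,0,0],[0,0,0],[0,0,0],[0,0,0],[0,0,0],[0,0,0],[0,0,0],[0,0,0],[0,0,0],[0,0,0]]' --grip_force 60

```text
time: 5.65
ee_pos: [0.3989, 0.3081, 0.0735]
eef_rot: [2.256, 2.186, 0.003]
contact_force: [1.5, -1.1, 5.7]
finger_gap: 0.153
grip_force: 60.1
```

Call:
drive_tool --claw '[0,0,0,0,0,0,0,0,0,0,0,0,0,0,0,0,0,0,0,0]' --offset '[[0,0,-8],[0,0,-18],[0,0,-25],[0,0,-25],[0,0,-20],[0,0,-10],[-15,1,0],[-30,2,0],[-30,2,0],[-30,2,0],[-30,2,0],[-30,2,0],[-30,2,0],[-30,2,0],[-30,2,0],[-30,2,0],[-30,2,0],[-30,0,0],[-20,0,0],[0,0,0]]' --rot '[[0,0,0],[0,0,0],[0,0,0],[0,0,0],[0,0,0],[0,0,0],[0,0,-0.4],[0,0,-0.4],[0,0,-0.4],[0,0,-0.4],[0,0,-0.4],[0,0,-0.4],[0,0,-0.4],[0,0,-0.4],[0,0,-0.4],[0,0,-0.4],[0,0,-0.4],[0,0,0],[0,0,0],[0,0,0]]'

```text
time: 7.65
ee_pos: [0.4222, -0.059, 0.1781]
eef_rot: [-2.173, -2.267, 0.003]
contact_force: [0.2, -0.4, -1.9]
finger_gap: 0.154
grip_force: 58.9
```

```bash
python3 - <<'E'
from h import *
plan([.428,-.0635,.0485],92.7)
s=read_state();print(s['finger_gap'],s['contact_force'],s['wrist_torque'])
a=cams.snapshot('scene');b=cams.snapshot('side')
a=cv2.resize(a[150:330,150:410],(520,360));b=cv2.resize(b[120:300,80:340],(520,360))
cv2.imwrite('pics/lift.png',cv2.resize(np.hstack([a,b]),(800,277))[:,:,::-1])
E
```

```text
t 7.65 pos [ 0.4222 -0.059   0.1781] toolx yaw 92.41 shift [ -4.6   5.9 129.6] len 130
turn [-0.11  0.03 -0.29]
0.15361077849164825 [ 0.21800245 -0.3827492  -1.87410256] [-0.04262514  0.22133809 -0.0082344 ]
```

View pics/lift.png

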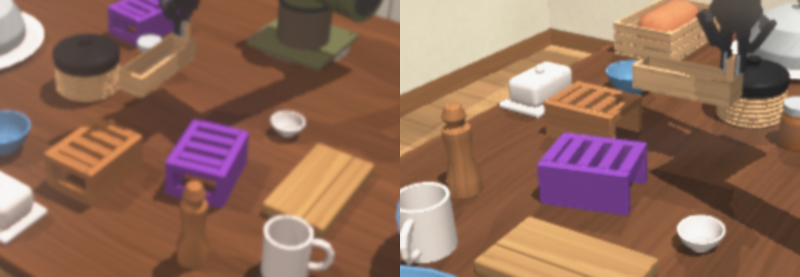

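The tray hangs level in the gripper in front of the brown stand: left view about (155,65), right view about (690,80). Everything else is where it was. I'll lower it now.

Call:
drive_tool --claw '[0,0,0,0,0,0,0,0,0,0]' --offset '[[-4.5,6,0],[0,0,20],[0,0,25],[0,0,25],[0,0,25],[0,0,15],[0,0,10],[0,0,5],[0,0,2.5],[0,0,0]]' --rot '[[0,0,-0.3],[0,0,0],[0,0,0],[0,0,0],[0,0,0],[0,0,0],[0,0,0],[0,0,0],[0,0,0],[0,0,0]]'

```text
time: 8.75
ee_pos: [0.4295, -0.0612, 0.0515]
eef_rot: [2.164, 2.277, 0.001]
contact_force: [-0.4, 0.8, -2.1]
finger_gap: 0.155
grip_force: 58.9
```

Call:
drive_tool --claw '[0,0,0]' --offset '[[-1.5,-1,1.5],[0,0,1.5],[0,0,0]]' --rot '[[0,0,0],[0,0,0],[0,0,0]]'

```text
time: 9.05
ee_pos: [0.4283, -0.063, 0.0486]
eef_rot: [2.165, 2.276, 0.001]
contact_force: [0.1, -0.5, -2.4]
finger_gap: 0.154
grip_force: 59.0
```

Call:
drive_tool --claw '[0,0,0]' --offset '[[0,0,1],[0,0,1],[0,0,0]]' --rot '[[0,0,0],[0,0,0],[0,0,0]]'

```text
time: 9.35
ee_pos: [0.4284, -0.063, 0.0484]
eef_rot: [2.164, 2.275, 0.001]
contact_force: [-5.0, 0.6, 21.5]
finger_gap: 0.154
grip_force: 62.5
```

Call:
drive_tool --claw '[0,1,1,1,1,1,1,1,1,1,1,1]' --offset '[[0,0,-1.5],[0,0,0],[0,0,0],[0,0,0],[0,0,0],[0,0,0],[0,0,-10],[0,0,-20],[0,0,-25],[0,0,-25],[0,0,-20],[0,0,0]]' --rot '[[0,0,0],[0,0,0],[0,0,0],[0,0,0],[0,0,0],[0,0,0],[0,0,0],[0,0,0],[0,0,0],[0,0,0],[0,0,0],[0,0,0]]'

```text
time: 10.55
ee_pos: [0.4304, -0.0633, 0.151]
eef_rot: [2.161, 2.273, 0.005]
contact_force: [0.2, -0.8, 0.2]
finger_gap: 1.001
grip_force: 0.0
```

```bash
python3 - <<'E'
from h import *
a=cams.snapshot('scene');b=cams.snapshot('side');cv2.imwrite('pics/s2.png',a[:,:,::-1]);cv2.imwrite('pics/d2.png',b[:,:,::-1])
# projected crop with expected points
A=cv2.resize(a[170:290,170:310],(400*7//7,343),interpolation=cv2.INTER_CUBIC);B=cv2.resize(b[150:270,160:300],(400,343),interpolation=cv2.INTER_CUBIC)
cv2.imwrite('pics/placed.png',np.hstack([A,B])[:,:,::-1])
E
```

```text
(no output)
```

View pics/placed.png

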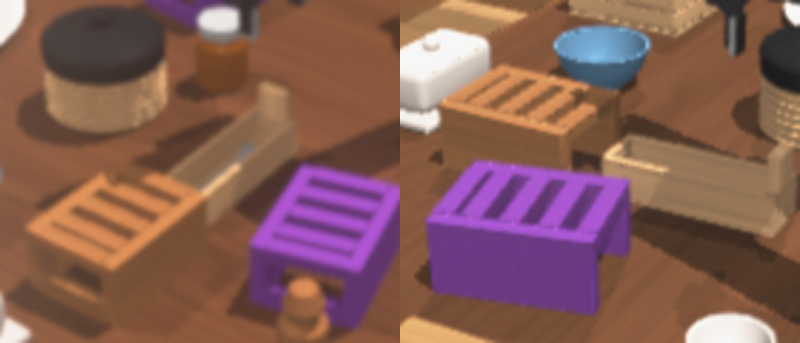

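The tray stands flat and free in front of the brown stand's mouth. Its tab points to the robot (left view (272,100), right view (780,165)) and nothing else has moved. Next I'll grip the tab again and slide.

Call:
drive_tool --claw '[1,1,1,1,1,1,0,0,0,0,0,0,0,0]' --offset '[[0,-2,0],[0,0,20],[0,0,25],[0,0,25],[0,0,20],[0,0,11],[0,0,0],[0,0,0],[0,0,0],[0,0,0],[0,0,0],[0,0,0],[0,0,0],[0,0,0]]' --rot '[[0,0,0],[0,0,0],[0,0,0],[0,0,0],[0,0,0],[0,0,0],[0,0,0],[0,0,0],[0,0,0],[0,0,0],[0,0,0],[0,0,0],[0,0,0],[0,0,0]]' --grip_force 35

```text
time: 12.05
ee_pos: [0.4275, -0.0632, 0.0476]
eef_rot: [2.163, 2.275, 0.002]
contact_force: [1.1, 0.3, 5.6]
finger_gap: 0.161
grip_force: 38.3
```

```bash
python3 - <<'E'
from h import *
plan([.5829,-.0557,.0498],92.7)
E
```

```text
t 12.05 pos [ 0.4275 -0.0632  0.0476] toolx yaw 92.88 shift [ -0.3 155.6  -1.8] len 156
turn [0.16 0.04 0.18]
```

Call:
drive_tool --claw '[0,0,0,0,0]' --offset '[[0,5,-0.5],[0,10,0],[0,15,0],[0,15,0],[0,5,0]]' --rot '[[0,0,0],[0,0,0],[0,0,0],[0,0,0],[0,0,0]]'

```text
time: 12.55
ee_pos: [0.4718, -0.0598, 0.0476]
eef_rot: [-2.161, -2.273, 0.006]
contact_force: [0.7, -0.3, -3.1]
finger_gap: 0.158
grip_force: 37.3
```

Call:
drive_tool --claw '[0,0,0,0,0,0,0,0]' --offset '[[0,0,0.6],[0,8,0],[0,15,0],[0,15,0],[0,15,0],[0,15,0],[0,8,0],[0,0,0]]' --rot '[[0,0,0],[0,0,0],[0,0,0],[0,0,0],[0,0,0],[0,0,0],[0,0,0],[0,0,0]]'

```text
time: 13.35
ee_pos: [0.547, -0.0561, 0.0473]
eef_rot: [-2.159, -2.272, 0.01]
contact_force: [-10.9, -0.9, 18.3]
finger_gap: 0.155
grip_force: 40.5
```

Call:
drive_tool --claw '[0,0,0,0,0]' --offset '[[0,0,-0.5],[0,8,0],[0,8,0],[0,8,0],[0,0,0]]' --rot '[[0,0,0],[0,0,0],[0,0,0],[0,0,0],[0,0,0]]'

```text
time: 13.85
ee_pos: [0.5728, -0.0551, 0.0474]
eef_rot: [-2.161, -2.274, 0.006]
contact_force: [-5.6, 1.1, 9.8]
finger_gap: 0.158
grip_force: 39.3
```

Call:
drive_tool --claw '[0,0,0,0,0]' --offset '[[0,3,-0.2],[0,2,0],[0,2,0],[0,1,0],[0,0,0]]' --rot '[[0,0,0],[0,0,0],[0,0,0],[0,0,0],[0,0,0]]'

```text
time: 14.35
ee_pos: [0.5788, -0.0546, 0.0474]
eef_rot: [-2.159, -2.272, 0.009]
contact_force: [-10.1, -0.5, 12.3]
finger_gap: 0.157
grip_force: 39.5
```

Call:
drive_tool --claw '[0,0,0,0]' --offset '[[0,1,-0.3],[0,1,0],[0,1,0],[0,0,0]]' --rot '[[0,0,0],[0,0,0],[0,0,0],[0,0,0]]'

```text
time: 14.75
ee_pos: [0.5825, -0.0545, 0.0474]
eef_rot: [-2.16, -2.273, 0.008]
contact_force: [-7.6, -0.6, 8.1]
finger_gap: 0.159
grip_force: 39.1
```

Still sliding, with friction only. The stop should come within a few mm.

Call:
drive_tool --claw '[0,0,0,0]' --offset '[[0,1,0],[0,1,0],[0,1,0],[0,0,0]]' --rot '[[0,0,0],[0,0,0],[0,0,0],[0,0,0]]'

```text
time: 15.15
ee_pos: [0.584, -0.0544, 0.0474]
eef_rot: [-2.159, -2.271, 0.011]
contact_force: [-10.9, -0.7, 11.6]
finger_gap: 0.158
grip_force: 39.4
```

Call:
drive_tool --claw '[0,0,0,0]' --offset '[[0,1,-0.3],[0,1,0],[0,1,0],[0,0,0]]' --rot '[[0,0,0],[0,0,0],[0,0,0],[0,0,0]]'

```text
time: 15.55
ee_pos: [0.5839, -0.0544, 0.0474]
eef_rot: [-2.156, -2.269, 0.017]
contact_force: [-17.1, -1.9, 14.9]
finger_gap: 0.157
grip_force: 42.4
```

The tray has met the stop: no advance while the force rose, at x = 0.584 against 0.583 expected. I'll relax, release with the claw only partly open because the stand is near, and rise.

Call:
drive_tool --claw '[0,0.35,0.35,0.35,0.35,0.35,0.35,0.35,0.35,0.35,0.35]' --offset '[[0,-2.5,0],[0,0,0],[0,0,0],[0,0,0],[0,0,0],[0,0,-10],[0,0,-20],[0,0,-25],[0,0,-25],[0,-20,-20],[0,-20,-20]]' --rot '[[0,0,0],[0,0,0],[0,0,0],[0,0,0],[0,0,0],[0,0,0],[0,0,0],[0,0,0],[0,0,0],[0,0,0],[0,0,0]]'

```text
time: 16.65
ee_pos: [0.5509, -0.0567, 0.1697]
eef_rot: [2.163, 2.276, 0.001]
contact_force: [-0.1, -0.9, -0.1]
finger_gap: 0.347
grip_force: 0.0
```

```bash
python3 - <<'E'
from h import *
a=cams.snapshot('scene');b=cams.snapshot('side');cv2.imwrite('pics/s3.png',a[:,:,::-1])
A=cv2.resize(a[170:290,170:310],(400,343),interpolation=cv2.INTER_CUBIC);B=cv2.resize(b[150:270,160:300],(400,343),interpolation=cv2.INTER_CUBIC)
cv2.imwrite('pics/in.png',np.hstack([A,B])[:,:,::-1])
m=np.array([.626,-.054]);Rz=R.from_euler('z',2.7,degrees=True)
for x,y,z in [(-43,18,78),(-43,-18,78),(-50,28,42)]:
    p=Rz.apply([x/1e3,y/1e3,z/1e3])+[*m,0]
    print(x,y,'scene crop',(px('scene',p)-[170,170])*400/140,'side crop',(px('side',p)-[160,150])*400/140+[400,0])
print(read_state()['contact_force'],read_state()['ee_pos'])
E
```

```text
-43 18 scene crop [202.95112018 156.0071541 ] side crop [620.84885725 121.25696435]
-43 -18 scene crop [175.12215765 144.95952657] side crop [638.62326141 106.99786227]
-50 28 scene crop [215.24946249 184.47009725] side crop [622.83021125 160.64016859]
[-0.13337118 -0.07931176  0.73652055] [ 0.54988606 -0.05674792  0.17135385]
```

View pics/in.png

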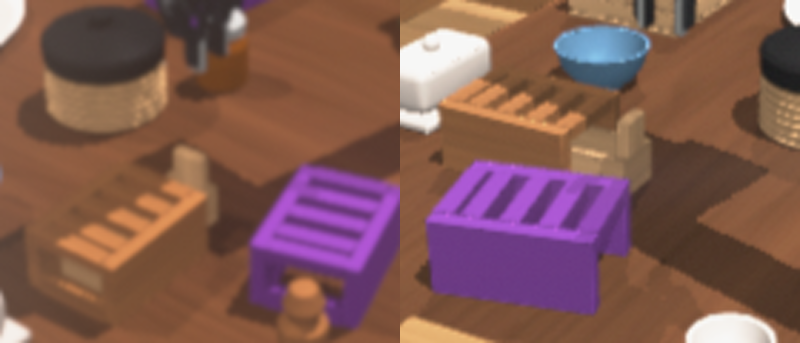

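The tray is under the slats with its tab outwards. The tab sits at (190,155) in the left view and (630,113) in the right, where a seated tray should project. Its plain end shows at the stop through the rear opening at (80,272), and the gripper is clear.

```bash
python3 -c "
from plant import job
print(job.sign_off())"
```

```text
the job is handed in; nothing more can be done
None
```

The tray was set down in front of the brown stand, let go, then slid in under the slats against the stop with its handle end outwards; nothing else was seen to move, and I handed the job in at about 17 s (no verdict was returned).

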